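Hold a suspension travel sensor at its check mark for a reading

ROBOT

A 7-joint arm with a two-finger parallel gripper is mounted at the origin on the work surface. World frame = base frame: x ahead of the robot, y to its left, z up, the work surface at z = 0. Lengths are in mm, angles in rad, forces in N, time in s.
With the tool pointing down it reaches from about 400 to 875 mm from the base axis. Payload 4.4 kg.
Tool frame: the origin (TCP) lies at the very end of the fingers, on their centre line; the grasp point (between the pads) lies 19 mm behind it (ctrl.grip_depth is the distance from the TCP to the grasp point, in mm); z points along the fingers, x is the direction in which the jaws open and shut, and the axes are right-handed (so a half turn about z gives the same grasp; the last joint's range is limited). The gripper opens to 85 mm and grips with 20 to 120 N. Pads are 22 mm wide; open, the fingers measure 114 mm over their backs; the gripper's body (76 mm by 85 mm) begins 54 mm behind the grasp point. The pads swing forward as they close: fully open they stand 13 mm farther back than shut.
Start: joints at [-1.181, 0.628, 0.038, 1.517, -0.027, 0.996, -0.02], TCP at [286.097, 583.666, 231.313] pointing down, gripper open.
Joint ranges: [-3.06, 3.06], [-0.37, 2.12], [-1.25, 1.32], [0.18, 2.47], [-1.1, 4.24], [0.23, 1.98], [-2.94, 2.94]. Speed limits (rad/s): [2.57, 2.57, 3.14, 3.14, 3.14, 3.14, 3.14].

INTERFACE

Orientations are given as [roll, pitch, yaw] about the fixed x, y, z axes, in that order (R = Rz(yaw) Ry(pitch) Rx(roll)).
In Python, from cell import ctrl gives the robot as it stands.
- The arm moves only by the shell command python3 -m creep 'ROWS'. ROWS is JSON, a list of rows, each an object with "hand": the opening, from 0 (shut) to 1 (fully open); "travel": the shift along the tool's x, y, z in cm, a list of three; "angular": the turn, a rotation vector about the tool's x, y, z in degrees, a list of three. In form: [{"hand": hand, "travel": [tx, ty, tz], "angular": [rx, ry, rz]}, ...]. A call has 1 to 20 rows; each row is the pose to reach, as a shift and turn from the pose measured when the call began, along the tool's axes at that moment; what a row does not reach only later rows make up. A row lasts 1/10 s, in which the tool goes at most 50 mm and 8.59 degrees, less where a joint would pass 70% of its speed; a pose out of reach is approached as far as the arm can. A call with a gripper value outside its range is refused whole. The fingers move at their own pace and stop on an object; the grip force is fixed at half the most. Time passes only in rows, so rows that repeat a pose let the fingers close. It gives the time, the measured TCP pose, the force and the opening at its end, in the units of the state.
- ctrl.read_state(): the state, without advancing time (a new reading comes with each control period).
- ctrl.get_image(name): name is "scene" or "top"; returns a dict with "frame" (400x640x3 uint8, red, green, blue), "fx", "fy", "cx", "cy" (pixels), "D" ([k1, k2, p1, p2, k3] as OpenCV has them; the pictures are not rectified), "origin" and "orientation" of the camera in the world. Camera axes: x right, y down, z forward; pixel columns grow to the right and rows downward; lengths in mm; the calibration is good to about 2 mm. A picture is of the moment at which its call begins. There is no depth.
- ctrl.finish_job(): hands the job in, once; it reports no verdict.
Trained networks look in the newest picture that a camera, given by its name, has taken for a name from the list of things; names that differ only in an ending like _2 or _b are one class to them, and where a whole thing is asked for, a point or a joint stands for the part that bears it (a point fixed in the world has none). Each returns a list of dicts, best first, with "confidence" (0 to 1); they miss things now and then, are a little off and sometimes report something else, mostly with a low value. They report only what shows in the picture. A call takes as long as a camera call.
- ctrl.regions_of(camera, thing): "region" (400x640 bool, what is visible of it).
- ctrl.spot_point(camera, thing): "at" ([x, y, z] in mm, in world coordinates, good to about 4 mm: a listed point, or the origin of a listed thing).
The state is a dict: "clock": time; "qpos": joint angles; "qd": joint speeds; "tau": joint torques, N m; "eef_pos": TCP position; "tool_rot": TCP orientation; "force": force on the tool from outside, world axes, zero at the start; "torque": the same for the moment, N m; "width": finger opening in mm.
Only numpy, scipy, OpenCV 4.12 (cv2) and the standard library are available. Lean on these libraries where they do the work, as an engineer would, in place of code of your own. Each camera call takes 0.05 s, during which the arm holds its last target. There are 200 camera calls.

TASK

We are checking this suspension travel sensor against the logger: first pull the cabinet's upper drawer open by its handle until the whole yellow logger in it is out in view, and leave it open. Then take the knob of the check rig and draw the carriage out steadily, without running past the mark and without letting it snap back, until the yellow pointer stands in the red band on the rule, and keep it there for the reading: the job finishes while you are still holding it, motionless, in the band. Leave the cursor and everything else lying about where it is.

Things in the scene. Friction and masses are not known exactly. Their poses are not given: they have to be found in the camera images.
- cabinet: bench-top instrument cabinet, black, 300 mm wide (y), 260 mm deep (x), top 170 mm above the bench, two grey drawer fronts on its -x side; left or right of the rig, turned a little, fixed. Origin on the bench, centred in y, 75 mm in front (-x) of the closed fronts; x points from front to back, z up.
- drawer_handle (a point): centre of the upper drawer's bar handle: aluminium, 11 mm thick, 120 mm long along the cabinet's y, its posts 51 mm either side of this point, 35 mm in front of the drawer front (29 mm free behind the bar), 38 mm below the cabinet's top. Moves with the drawer.
- chest_drawer0 (a joint): opening of the upper drawer in m: 0 closed, 0.181 fully open; slides along the cabinet's -x, takes 1 to 3 N, stays where it is left; may start up to 20 mm open. The yellow data logger, 100 x 150 mm, screen on top, lies in it behind the front, and is wholly out from under the cabinet's top at 0.11.
- rig: sensor check rig, fixed: aluminium base plate 420 x 160 mm, top 14 mm above the bench. On its centre line a carriage with an upright black knob runs on a rail to the rig's -x; behind it (+x) the black sensor lies in two blue clamps, its rod joined to the carriage. Origin on the bench under the rail, 30 mm in front (-x) of the knob at home; x points along the rail to the sensor, z up.
- knob (a point): middle of the carriage's upright round knob, 30 mm across, from 64 to 100 mm above the bench (this point at 82 mm). Nothing else on the rig is higher than 56 mm, but for a thin aerial 96 mm tall 195 mm behind the knob's home. Moves with the carriage.
- carriage (a joint): how far the carriage is pulled out, in m: 0 home, 0.11 at the end stop; grows towards the rig's -x. A spring in the sensor pulls it home with 6 N at home, rising by 0.3 N per 10 mm; let go, it snaps back.
- pointer (a point): tip of the yellow pointer, 3 mm wide, that reaches from the carriage to +y over the edge of the rule: 46 mm to the rig's +y of the knob's axis, at the same x, 34 mm above the bench. Moves with the carriage.
- mark (a point): middle of the red band, 8 mm wide along x, across the steel rule at +y of the rail; in line with the pointer's tip (same y and z), 45 to 87 mm to the rig's -x of its home. Axes as the rig's. The band is on the cursor, a black clip clamped at the rule's outer edge with a brass screw; leave it where it is.
- oring_jar: white O-ring jar with black cap, 60 mm across, 65 mm tall, standing on the bench to the right, nearer the robot; its origin is the middle of its underside. Leave it alone.
- caliper: caliper with black slide, 200 mm long, lying on the cabinet's top; its origin is the middle of its underside. Leave it alone.
- hex_key: bent hex key, 90 mm long, 7 mm thick, lying on the rig's base plate beside the sensor; its origin is the middle of its underside. Leave it alone.
- screwdriver: screwdriver with red handle, 200 mm long, lying on the bench between the robot and the other things; its origin is the middle of its underside. Leave it alone.
- wrench: steel spanner, 170 mm long, lying on the bench between the robot and the other things; its origin is the middle of its underside. Leave it alone.
- fork_spring: yellow coil spring, 64 mm across, 120 mm tall, standing on the bench at the left; its origin is the middle of its underside. Leave it alone.
- grease_tub: white grease tub with red cap, 84 mm across, 75 mm tall, standing on the bench at the right; its origin is the middle of its underside. Leave it alone.
- seal_driver: blue seal-driver ring, 72 mm across, 55 mm tall, standing on the bench at the left; its origin is the middle of its underside. Leave it alone.

How it is judged (in metres and radians):
On the way, in this order (a step that is already met when the one before it is completed fails the run):
1. the upper drawer is pulled open until the whole logger is in view (110 mm or more) (value of joint chest_drawer0 above 0.11 m and value of joint carriage below 0.01 m), for 0.2 s.
2. the carriage is held by the fingers, still, with the pointer in the red band, for one second (x of pointer in the frame of mark between -0.004 and 0.004 m and velocity of joint carriage between -0.01 and 0.01 m/s and contact force between the fingers and carriage above 4 N), for 1 s.
At the end, for the whole second after the job is handed in: The upper drawer is at least 110 mm open, and the fingers are holding the carriage (more than 4 N) at rest (under 10 mm/s) with the pointer's tip in the red band (within 4 mm of the band's middle along the rule) (all of step 2 and value of joint chest_drawer0 above 0.11 m); the arm keeps its last pose, push and grip.
It fails at once if the carriage runs more than 10 mm past the middle of the red band (x of pointer in the frame of mark below -0.01 m).
It fails at once if the carriage snaps back (faster than 0.3 m/s) (velocity of joint carriage below -0.3 m/s).
It fails at once if the cursor is shifted by more than 4 mm (distance of mark from where it was at the start of the episode above 0.004 m).
It fails at once if something lying about is moved by more than 40 mm (distance of any of oring_jar, caliper, hex_key, screwdriver, wrench, fork_spring, grease_tub, seal_driver from where it was at the start of the episode above 0.04 m).
It also fails if it takes over 58 s, if anything falls off the work surface, if the arm or the gripper's body presses on something with over 40 N, if the wrist force passes 120 N, or if a joint passes its speed limit or range.

## Working session

There is one attempt and no reset: what is moved stays moved. The work goes in short steps, Python scripts to look and compute and a shell command to move; the robot and the scene stay as the last step left them, time stands still between calls to the robot, and variables do not carry over. Pictures are saved under pics/ and viewed, about 8 in all and at most 12, crops included, and the job is handed in when it is done.

```bash
mkdir -p pics; cat > h.py <<'E'
import numpy as np,cv2
from scipy.spatial.transform import Rotation as R
from cell import ctrl
np.set_printoptions(precision=1,suppress=True)
def look(n,f):
    im=ctrl.get_image(n); cv2.imwrite('pics/'+f,im['frame'][:,:,::-1]); return im
def cam(im):
    K=np.array([[im['fx'],0,im['cx']],[0,im['fy'],im['cy']],[0,0,1.]])
    o=np.array(im['orientation'],float)
    Rm=R.from_euler('xyz',o).as_matrix() if o.size==3 else o.reshape(3,3)
    return K,np.array(im['D'],float),Rm,np.array(im['origin'],float)
def px(im,P):
    K,D,Rm,o=cam(im); P=np.atleast_2d(np.array(P,float))
    return cv2.projectPoints((P-o)@Rm,np.zeros(3),np.zeros(3),K,D)[0].reshape(-1,2)
def onplane(im,uv,z):
    K,D,Rm,o=cam(im); p=cv2.undistortPoints(np.array(uv,float).reshape(-1,1,2),K,D).reshape(-1,2)
    d=np.c_[p,np.ones(len(p))]@Rm.T; return o+d*((z-o[2])/d[:,2])[:,None]
def tool():
    s=ctrl.read_state(); return s,np.array(s['eef_pos']),R.from_euler('xyz',s['tool_rot'])
E
python3 - <<'E'
from h import *
s=ctrl.read_state(); print(s)
for c in('scene','top'):
    im=look(c,c+'0.png'); print(c,im['origin'],im['orientation'],im['fx'])
    for t in('cabinet','drawer_handle','rig','knob','pointer','mark','oring_jar','screwdriver','wrench','fork_spring','grease_tub','seal_driver'):
        try:
            r=ctrl.spot_point(c,t); print(t,[(np.array(q['at']),round(q['confidence'],2)) for q in r[:2]])
        except Exception as e: print(t,e)
E
```

```text
{'clock': 0.0, 'qpos': array([-1.2,  0.6,  0. ,  1.5, -0. ,  1. , -0. ]), 'qd': array([ 0., -0.,  0.,  0.,  0., -0., -0.]), 'tau': array([  0. , -56.3,   1.2, -19.3,   0. ,   0. ,  -0. ]), 'eef_pos': array([285.8, 583.1, 230.4]), 'tool_rot': array([3.1, 0. , 1.1]), 'force': array([-0. , -0.1, -0.3]), 'torque': array([-0., -0., -0.]), 'width': 85.68421373785421}
scene [1347.4 -767.4  966.4] [-2.2 -0.   0.8] 393.50857089328485
cabinet []
drawer_handle [(array([397.8, -52.1,   1.7]), 0.66), (array([617.4, 217.2, 128.2]), 0.54)]
rig [(array([ 538.8, -204.1,    0.6]), 0.56)]
knob [(array([ 570.6, -197.1,   79.1]), 0.71)]
pointer [(array([ 563. , -151.4,   33. ]), 0.52)]
mark [(array([ 503.8, -157.8,   33.1]), 0.56)]
oring_jar [(array([ 337.9, -281.1,    1.3]), 0.66)]
screwdriver [(array([ 501.1, -161.5,   34.2]), 0.71), (array([382.2,  76.9,  -6.6]), 0.48)]
wrench [(array([398.4, -56.8,  -0.8]), 0.63)]
fork_spring [(array([523.9, 544.9,  -2.4]), 0.88), (array([ 505.4, -159.3,   35.4]), 0.59)]
grease_tub [(array([ 500. , -551.9,   -2.4]), 0.92)]
seal_driver []
top [ 457.7    5.5 1429.9] [-3.1 -0.  -1.6] 427.4877502522737
cabinet [(array([590.7, 222.1,  -1.8]), 0.68)]
drawer_handle [(array([ 500.2, -555.3,    1.2]), 0.26)]
rig [(array([ 539.4, -203.8,   -0.1]), 0.84)]
knob [(array([ 574.3, -196.5,   82.2]), 0.49)]
pointer [(array([ 560.9, -156.3,   35.4]), 0.72)]
mark [(array([ 507.6, -167. ,   35.1]), 0.37)]
oring_jar [(array([ 334. , -280.6,    0.5]), 0.55), (array([ 661.7, -243.5,   12.3]), 0.49)]
screwdriver [(array([383.4,  77.8,   0.4]), 0.66)]
wrench [(array([399.1, -53.4,   0.3]), 0.74), (array([589.4, 219.2,  -1.1]), 0.72)]
fork_spring [(array([525.1, 549.4,  -3.7]), 0.56)]
grease_tub [(array([ 504.2, -558.4,    1.2]), 0.76)]
seal_driver [(array([424.3, 496.9,   2.7]), 0.81), (array([ 505.8, -165.9,   38.4]), 0.49)]
```

View pics/scene0.png

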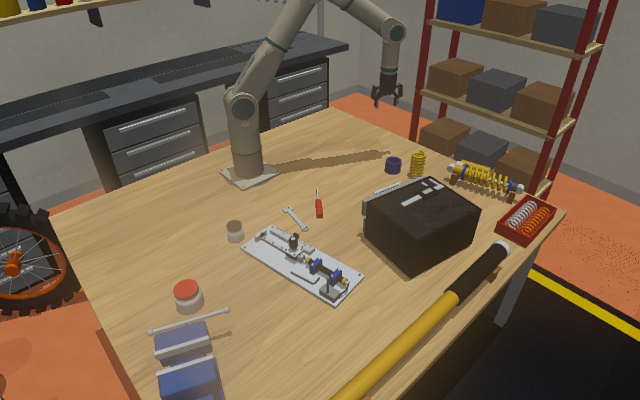

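View pics/top0.png

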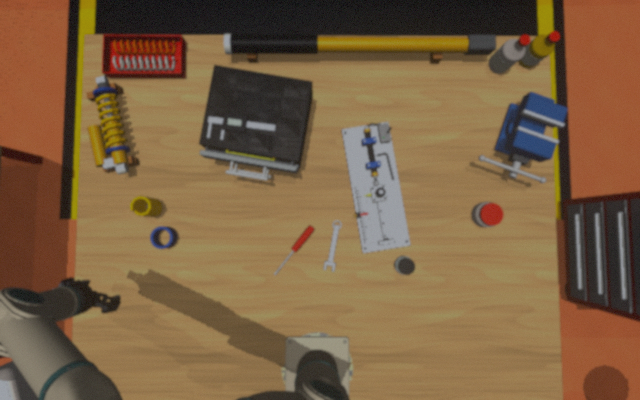

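The scene picture shows the cabinet at (420,220), left of the rig at (300,262), with its fronts towards the robot. In the top picture the handle is at about (248,171), the knob at (379,192) and the cursor at (360,214). Next I'll get the yaws and refine the points.

```bash
python3 - <<'E'
from h import *
t=ctrl.get_image('top'); s=ctrl.get_image('scene')
a=cv2.resize(t['frame'][110:255,190:420,::-1],None,fx=3.4,fy=3.4,interpolation=cv2.INTER_CUBIC)
cv2.imwrite('pics/t1.png',a)
b=cv2.resize(s['frame'][165:310,230:430,::-1],None,fx=4,fy=4,interpolation=cv2.INTER_CUBIC); cv2.imwrite('pics/s1.png',b)
for n,c in(('top',t),('scene',s)):
    for th in ('rig','cabinet','knob','drawer_handle'):
        r=ctrl.regions_of(n,th)
        if r:
            ys,xs=np.nonzero(r[0]['region']); z={'rig':14,'cabinet':170,'knob':90,'drawer_handle':132}[th]
            pts=onplane(c,np.c_[xs,ys],z)[:,:2].astype(np.float32)
            print(n,th,r[0]['confidence'],len(xs),cv2.minAreaRect(pts),xs.mean(),ys.mean())
for k in range(3):
  for n,ts in(('top',('rig','cabinet','knob','mark','pointer','drawer_handle')),('scene',('knob','mark','pointer','drawer_handle','rig'))):
    ctrl.get_image(n)
    print(n,[(q,[(np.array(w['at']),round(w['confidence'],2)) for w in ctrl.spot_point(n,q)[:1]]) for q in ts])
# corners of the rig plate by eye, top
print(onplane(t,[[343.5,128.5],[392,123],[409.5,242],[361,250]],14))
E
```

```text
top rig 0.78 6124 ((595.2259521484375, -189.91293334960938), (424.1522216796875, 166.68092346191406), 9.092370986938477) 374.75032658393206 186.49412148922272
top cabinet 0.59 9274 ((766.105712890625, 188.7880096435547), (314.2725830078125, 320.898681640625), 79.75611114501953) 256.79048954065127 120.40004313133491
top knob 0.5 255 ((570.3446044921875, -186.9595184326172), (64.4724349975586, 51.559078216552734), 44.674678802490234) 377.14509803921567 190.94117647058823
top drawer_handle 0.75 1280 ((649.3579711914062, 215.4305877685547), (298.90191650390625, 73.78130340576172), 80.5892333984375) 248.57109375 160.86484375
scene rig 0.83 4215 ((596.0477294921875, -187.55795288085938), (421.2273864746094, 182.306640625), 9.494709014892578) 303.8272835112693 264.68446026097274
scene cabinet 0.76 7870 ((824.5587158203125, 119.83935546875), (421.54400634765625, 374.27398681640625), 80.90770721435547) 418.6391359593393 224.46912325285896
scene knob 0.57 343 ((594.2886962890625, -219.94931030273438), (61.20649337768555, 113.74116516113281), 57.856693267822266) 293.95626822157436 249.428571428
[... 1356 characters left out ...]
'rig', [(array([ 538.9, -203.4,    2.6]), 0.58)]), ('cabinet', [(array([591.1, 218. ,   1.8]), 0.79)]), ('knob', [(array([ 570.9, -198.3,   82.6]), 0.59)]), ('mark', [(array([ 505.7, -165.6,   36.5]), 0.59)]), ('pointer', [(array([ 560.2, -152.8,   36.7]), 0.5)]), ('drawer_handle', [(array([616.7, 214.4, 130. ]), 0.85)])]
scene [('knob', [(array([ 574. , -203.5,   79.2]), 0.58)]), ('mark', [(array([ 336.6, -279.2,    3.6]), 0.48)]), ('pointer', [(array([ 564.6, -155.3,   33.8]), 0.62)]), ('drawer_handle', [(array([618.1, 220.8, 130.5]), 0.86)]), ('rig', [(array([ 543.8, -205.9,    4.4]), 0.97)])]
[[ 788.8  -87.1   14. ]
 [ 808.  -250.4   14. ]
 [ 409.6 -303.8   14. ]
 [ 383.2 -143.5   14. ]]
```

View pics/t1.png

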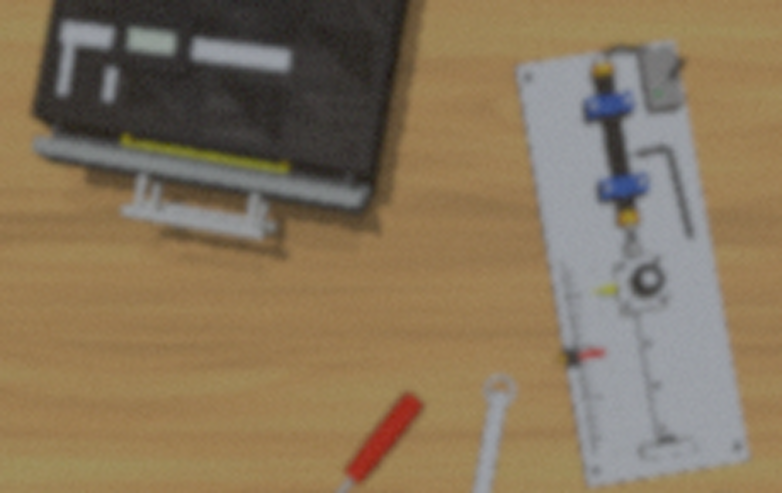

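View pics/s1.png

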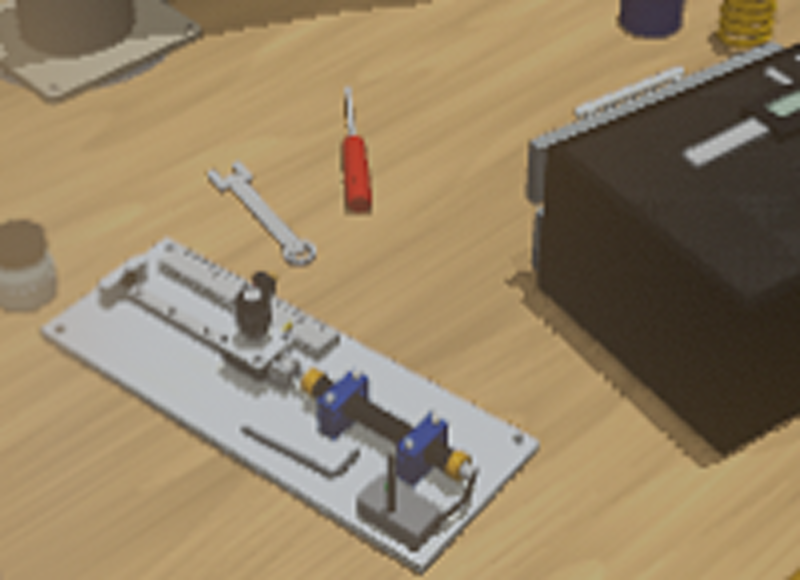

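The top crop shows the handle bar from (122,210) to (273,230). The yellow sliver of the logger means the drawer is slightly open. The knob is at (648,279), the pointer tip at (598,291) and the red band at (592,353). The scene crop agrees. Handle is at about (617.5,217,131) with cabinet yaw about -9.7°; rig yaw is about 9.2°.

```bash
cat >> h.py <<'E'
def plan(P,yaw):
    s,p,r=tool(); t=R.from_euler('xyz',[np.pi,0,np.radians(yaw)])
    print('travel cm',np.round(r.inv().apply(np.array(P)-p)/10,2),'angular',np.round((r.inv()*t).as_rotvec(degrees=True),2),'pos',p,'rot',r.as_euler('xyz',degrees=True),'F',s['force'],'w',round(s['width'],1),'t',round(s['clock'],2))
E
python3 -c "
from h import *
plan([617.5,217,200],-9.7)"
```

```text
travel cm [-18.3  45.9   3.1] angular [-0.  -0.  73.6] pos [286.1 583.6 231.3] rot [-180.    -0.    63.9] F [0.6 0.4 0.6] w 85.3 t 3.75
```

```bash
python3 -m creep '[{"hand":0.3,"travel":[-18.3,45.9,1.1],"angular":[0,0,73.6]},{"hand":0.3,"travel":[-18.3,45.9,1.1],"angular":[0,0,73.6]},{"hand":0.3,"travel":[-18.3,45.9,1.1],"angular":[0,0,73.6]},{"hand":0.3,"travel":[-18.3,45.9,1.1],"angular":[0,0,73.6]},{"hand":0.3,"travel":[-18.3,45.9,1.1],"angular":[0,0,73.6]},{"hand":0.3,"travel":[-18.3,45.9,1.1],"angular":[0,0,73.6]},{"hand":0.3,"travel":[-18.3,45.9,1.1],"angular":[0,0,73.6]},{"hand":0.3,"travel":[-18.3,45.9,1.1],"angular":[0,0,73.6]},{"hand":0.3,"travel":[-18.3,45.9,1.1],"angular":[0,0,73.6]},{"hand":0.3,"travel":[-18.3,45.9,1.1],"angular":[0,0,73.6]},{"hand":0.3,"travel":[-18.3,45.9,1.1],"angular":[0,0,73.6]},{"hand":0.3,"travel":[-18.3,45.9,3.1],"angular":[0,0,73.6]},{"hand":0.3,"travel":[-18.3,45.9,3.1],"angular":[0,0,73.6]},{"hand":0.3,"travel":[-18.3,45.9,3.1],"angular":[0,0,73.6]},{"hand":0.3,"travel":[-18.3,45.9,3.1],"angular":[0,0,73.6]}]'
python3 - <<'E'
from h import *
plan([617.5,217,113],-9.7)
t=ctrl.get_image('top'); s=ctrl.get_image('scene')
a=cv2.resize(t['frame'][120:200,190:310,::-1],None,fx=4,fy=4,interpolation=cv2.INTER_CUBIC)
b=cv2.resize(s['frame'][130:250,330:480,::-1],None,fx=4,fy=4,interpolation=cv2.INTER_CUBIC)[:,:]
cv2.imwrite('pics/s2.png',b)
E
```

```text
clock: 5.25
eef_pos: [617.8, 218.0, 201.1]
tool_rot: [-3.141, -0.001, -0.169]
force: [-0.3, 0.5, 0.7]
width: 25.9
travel cm [-0.   0.1  8.8] angular [-0.  -0.1  0. ] pos [617.8 218.  201.1] rot [-180.    -0.    -9.7] F [-0.3  0.5  0.7] w 25.9 t 5.25
```

View pics/s2.png

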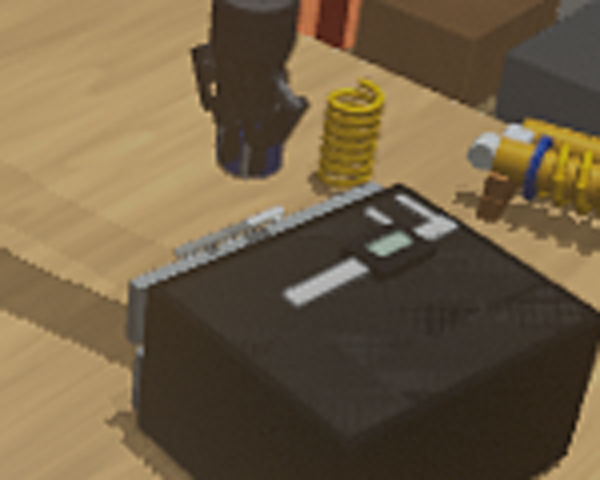

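The crop shows the gripper above the handle, with the fingers near (250,170) and the bar at about (235,230). Nothing touches. Descending.

```bash
python3 -m creep '[{"hand":0.3,"travel":[0,0.1,2.5],"angular":[0,0,0]},{"hand":0.3,"travel":[0,0.1,5],"angular":[0,0,0]},{"hand":0.3,"travel":[0,0.1,6],"angular":[0,0,0]},{"hand":0.3,"travel":[0,0.1,7],"angular":[0,0,0]}]'
python3 -m creep '[{"hand":0.3,"travel":[0,0,0.8],"angular":[0,0,0]},{"hand":0.3,"travel":[0,0,1.7],"angular":[0,0,0]},{"hand":0.3,"travel":[0,0,1.7],"angular":[0,0,0]}]'
```

```text
clock: 5.75
eef_pos: [618.0, 217.2, 131.1]
tool_rot: [-3.141, -0.002, -0.168]
force: [0.4, -0.5, -0.1]
width: 25.5
clock: 6.05
eef_pos: [620.3, 217.2, 115.5]
tool_rot: [-3.139, -0.006, -0.169]
force: [0.3, 0.4, 1.3]
width: 25.5
```

```bash
python3 -m creep '[{"hand":0,"travel":[0,0,0.1],"angular":[0,0,0]},{"hand":0,"travel":[0,0,0.1],"angular":[0,0,0]},{"hand":0,"travel":[0,0,0.1],"angular":[0,0,0]},{"hand":0,"travel":[0,0,0.1],"angular":[0,0,0]},{"hand":0,"travel":[0,0,0.1],"angular":[0,0,0]}]'
```

```text
clock: 6.55
eef_pos: [621.0, 217.3, 115.1]
tool_rot: [-3.138, -0.008, -0.169]
force: [0.7, 0.6, 5.3]
width: 8.9
```

Width 8.9 for an 11 mm bar is plausible, so I'll pull 130 mm along tool -x and check.

```bash
python3 -m creep '[{"hand":0,"travel":[-1,0,0],"angular":[0,0,0]},{"hand":0,"travel":[-2.5,0,0],"angular":[0,0,0]},{"hand":0,"travel":[-4.5,0,0],"angular":[0,0,0]},{"hand":0,"travel":[-6.5,0,0],"angular":[0,0,0]},{"hand":0,"travel":[-8.5,0,0],"angular":[0,0,0]},{"hand":0,"travel":[-10.5,0,0],"angular":[0,0,0]},{"hand":0,"travel":[-12,0,0],"angular":[0,0,0]},{"hand":0,"travel":[-13,0,0],"angular":[0,0,0]},{"hand":0,"travel":[-13,0,0],"angular":[0,0,0]},{"hand":0,"travel":[-13,0,0],"angular":[0,0,0]}]'
python3 - <<'E'
from h import *
look('top','t3f.png')
print([(np.array(w['at']),w['confidence']) for w in ctrl.spot_point('scene','drawer_handle')[:2]])
b=cv2.imread('pics/t3f.png'); cv2.imwrite('pics/t3.png',cv2.resize(b[60:260,180:420],None,fx=3,fy=3,interpolation=cv2.INTER_CUBIC))
E
```

```text
clock: 7.55
eef_pos: [491.7, 239.4, 115.1]
tool_rot: [-3.138, -0.007, -0.168]
force: [-0.5, -1.0, 9.6]
width: 8.9
[(array([618.9, 220.1, 130.4]), 0.71)]
```

View pics/t3.png

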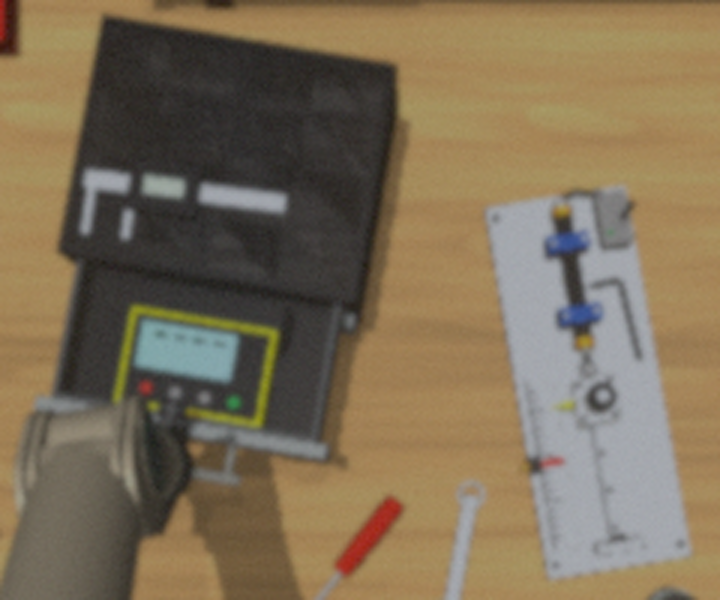

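The drawer is about 142 mm open, with the whole yellow-framed logger in view at (195,365) in the crop. Releasing and lifting. The gripper clears the rig view, so I'll also measure the pointer and band by colour.

```bash
python3 -m creep '[{"hand":0.3,"travel":[0,0,0],"angular":[0,0,0]},{"hand":0.3,"travel":[0,0,0],"angular":[0,0,0]},{"hand":0.3,"travel":[0,0,0],"angular":[0,0,0]},{"hand":0.3,"travel":[0,0,-3],"angular":[0,0,0]},{"hand":0.3,"travel":[0,0,-7],"angular":[0,0,0]},{"hand":0.3,"travel":[0,0,-10],"angular":[0,0,0]},{"hand":0.3,"travel":[0,0,-10],"angular":[0,0,0]}]'
cat >> h.py <<'E'
ax=np.array([np.cos(np.radians(9.2)),np.sin(np.radians(9.2)),0])
def blobs(im,lo=(320,170),hi=(420,260)):
    hsv=cv2.cvtColor(im['frame'],cv2.COLOR_RGB2HSV).astype(int); H,S,V=np.moveaxis(hsv,-1,0); out={}
    for n,m in(('yellow',(H>22)&(H<36)&(S>110)&(V>90)),('red',((H<8)|(H>172))&(S>110)&(V>90))):
        m=m.astype(np.uint8); m[:lo[1]]=0;m[hi[1]:]=0;m[:,:lo[0]]=0;m[:,hi[0]:]=0
        k,l,st,c=cv2.connectedComponentsWithStats(m)
        for i in range(1,k):
            w=onplane(im,[c[i]],34)[0]; out.setdefault(n,[]).append((st[i,4],c[i],w,round(float(w@ax),1)))
    return out
E
python3 - <<'E'
from h import *
for k in range(2):
    t=ctrl.get_image('top')
    for n,v in blobs(t).items(): print(n,v)
s=ctrl.get_image('scene'); print(blobs(s,(265,220),(330,280)))
for _ in range(2):
    ctrl.get_image('top'); print([(q,[(np.array(w['at']),round(w['confidence'],2)) for w in ctrl.spot_point('top',q)[:1]]) for q in('knob','mark','pointer')])
k=np.array([571.5,-199.5,0]); plan(k-2*ax+[0,0,130],9.2)
E
```

```text
clock: 8.35
eef_pos: [493.5, 239.9, 218.6]
tool_rot: [-3.133, -0.013, -0.169]
force: [0.6, 0.2, -1.0]
width: 25.4
yellow [(np.int32(7), array([374.6, 173.3]), array([ 635.1, -187.6,   34. ]), 596.9), (np.int32(1), array([369., 195.]), array([ 563.4, -168.7,   34. ]), 529.2)]
yellow [(np.int32(8), array([374.5, 173.4]), array([ 634.8, -187.3,   34. ]), 596.7), (np.int32(2), array([368.5, 195. ]), array([ 563.4, -167.1,   34. ]), 529.4)]
{'yellow': [(np.int32(1), array([302., 246.]), array([ 561.2, -156.8,   34. ]), 528.9)]}
[('knob', [(array([ 575. , -197.2,   81.5]), 0.61)]), ('mark', [(array([ 502.7, -165.4,   37.9]), 0.4)]), ('pointer', [(array([ 561.1, -153.5,   36.8]), 0.57)])]
[('knob', []), ('mark', [(array([ 507.4, -163.7,   33.6]), 0.55)]), ('pointer', [(array([ 563.3, -155.3,   33. ]), 0.69)])]
travel cm [15.  42.   8.4] angular [ -0.1  -0.4 -18.9] pos [491.1 238.9 214.5] rot [-179.8   -0.4   -9.7] F [ 0.2  0.1 -0.1] w 25.5 t 8.9
```

```bash
cat >> h.py <<'E'
def soft(n,red,yel,N=5):
    f=[];
    for _ in range(N): im=ctrl.get_image(n); f.append(im['frame'].astype(float))
    f=np.mean(f,0); r,g,b=np.moveaxis(f,-1,0); res={}
    for nm,I,(u0,v0,u1,v1) in(('red',r-np.maximum(g,b),red),('yellow',np.minimum(r,g)-b,yel)):
        w=I[v0:v1,u0:u1]; w=np.clip(w-max(np.median(w),.35*w.max()),0,None)
        vv,uu=np.mgrid[v0:v1,u0:u1]; c=np.array([(w*uu).sum(),(w*vv).sum()])/w.sum()
        P=onplane(im,[c],34)[0]; res[nm]=P@ax; print(n,nm,'peak',round(I[v0:v1,u0:u1].max()),c,P,'s',round(float(P@ax),1))
    return im
E
python3 - <<'E'
from h import *
im=soft('top',(355,207,374,221),(360,189,374,202))
print(px(im,[[562,-154,34],[505,-163,34]]))
b=im['frame'][:,:,::-1]; cv2.imwrite('pics/t4.png',cv2.resize(b[180:250,340:410],None,fx=8,fy=8,interpolation=cv2.INTER_NEAREST))
E
```

```text
top red peak 64 [362.9 213.9] [ 501.5 -148.5   34. ] s 471.3
top yellow peak 72 [368.7 194.7] [ 564.2 -167.8   34. ] s 530.2
[[364.5 195.4]
 [367.4 212.8]]
```

View pics/t4.png

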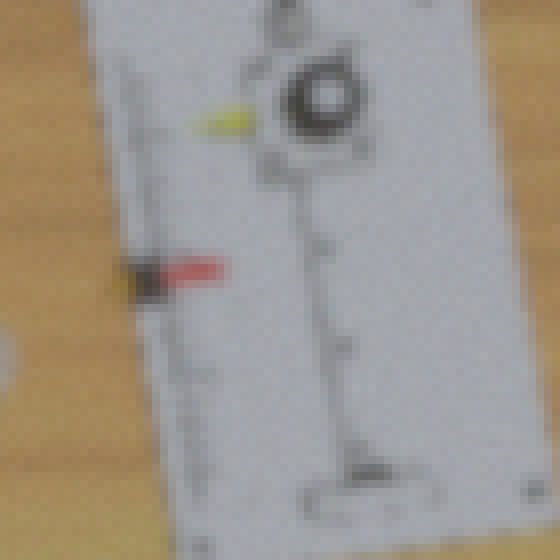

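The crop shows the yellow pointer at (228,122), the red band at (197,270) and the knob at (322,98). Pointer to band is about 58.9 mm along the rail by colour, and the networks give 57. Moving above the knob.

```bash
python3 -c "
from h import *
plan([569,-200,150],9.2)"
python3 -m creep '[{"hand":0.3,"travel":[15,42,0],"angular":[0,0,-18.9]},{"hand":0.3,"travel":[15,42,0],"angular":[0,0,-18.9]},{"hand":0.3,"travel":[15,42,0],"angular":[0,0,-18.9]},{"hand":0.7,"travel":[15,42,0],"angular":[0,0,-18.9]},{"hand":0.7,"travel":[15,42,0],"angular":[0,0,-18.9]},{"hand":0.7,"travel":[15,42,0],"angular":[0,0,-18.9]},{"hand":0.7,"travel":[15,42,0],"angular":[0,0,-18.9]},{"hand":0.7,"travel":[15,42,0],"angular":[0,0,-18.9]},{"hand":0.7,"travel":[15,42,2],"angular":[0,0,-18.9]},{"hand":0.7,"travel":[15,42,5],"angular":[0,-0.4,-18.9]},{"hand":0.7,"travel":[15,42,6.4],"angular":[0,-0.4,-18.9]},{"hand":0.7,"travel":[15,42,6.4],"angular":[0,-0.4,-18.9]},{"hand":0.7,"travel":[15,42,6.4],"angular":[0,-0.4,-18.9]}]'
python3 -c "
from h import *
plan([569,-200,67],9.2)
b=ctrl.get_image('scene')
cv2.imwrite('pics/s5.png',cv2.resize(b['frame'][170:320,220:400,::-1],None,fx=3,fy=3,interpolation=cv2.INTER_CUBIC))"
```

```text
travel cm [15.  42.   6.5] angular [ -0.1  -0.4 -18.9] pos [491.3 239.1 215. ] rot [-179.8   -0.4   -9.7] F [-0.7 -0.7 -0.7] w 25.7 t 9.15
clock: 10.45
eef_pos: [569.7, -198.4, 150.9]
tool_rot: [-3.139, -0.002, 0.164]
force: [0.2, 0.4, -0.3]
width: 59.6
travel cm [-0.1  0.2  8.4] angular [-0.2 -0.1  0.2] pos [ 569.7 -198.4  150.9] rot [-179.8   -0.1    9.4] F [ 0.2  0.4 -0.3] w 59.6 t 10.45
```

View pics/s5.png

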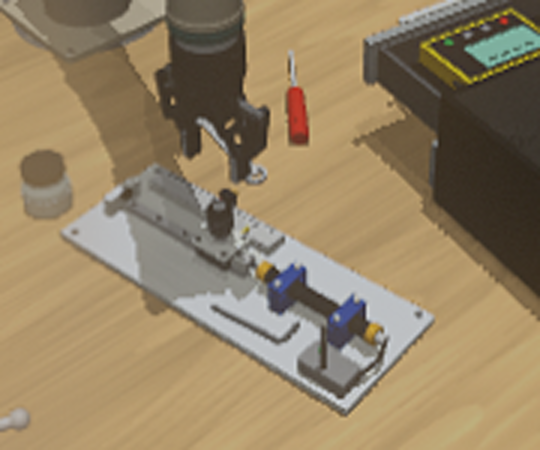

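The fingers straddle the knob, at (215,150) above it at (220,215), and the carriage is home. Descending and gripping.

```bash
python3 -m creep '[{"hand":0.7,"travel":[-0.1,0.2,2],"angular":[0,0,0]},{"hand":0.7,"travel":[-0.1,0.2,4],"angular":[0,0,0]},{"hand":0.7,"travel":[-0.1,0.2,6],"angular":[0,0,0]},{"hand":0.7,"travel":[-0.1,0.2,7.5],"angular":[0,0,0]},{"hand":0.7,"travel":[-0.1,0.2,8.3],"angular":[0,0,0]},{"hand":0.7,"travel":[-0.1,0.2,8.3],"angular":[0,0,0]}]'
python3 -m creep '[{"hand":0,"travel":[0,0,0],"angular":[0,0,0]},{"hand":0,"travel":[0,0,0],"angular":[0,0,0]},{"hand":0,"travel":[0,0,0],"angular":[0,0,0]},{"hand":0,"travel":[0,0,0],"angular":[0,0,0]},{"hand":0,"travel":[0,0,0],"angular":[0,0,0]},{"hand":0,"travel":[0,0,0],"angular":[0,0,0]}]'
python3 - <<'E'
from h import *
plan([569,-200,67],9.2)
soft('top',(355,207,374,221),(358,189,374,203),3)
E
```

```text
clock: 11.1
eef_pos: [569.6, -200.0, 68.3]
tool_rot: [-3.139, -0.002, 0.164]
force: [0.5, 0.2, 0.3]
width: 60.2
clock: 11.7
eef_pos: [570.3, -200.2, 69.4]
tool_rot: [-3.139, -0.004, 0.165]
force: [0.0, 1.3, 5.8]
width: 28.5
travel cm [-0.1 -0.   0.2] angular [-0.1 -0.2  0.2] pos [ 570.3 -200.2   69.4] rot [-179.9   -0.2    9.4] F [0.  1.3 5.8] w 28.5 t 11.7
top red peak 66 [363.2 213.8] [ 501.8 -149.2   34. ] s 471.5
top yellow peak 73 [368.9 194.7] [ 564.3 -168.3   34. ] s 530.1
```

Gripped (28.5 mm on the 30 mm knob), with the carriage still home. Drawing it out 45 mm gently, then re-measuring.

```bash
python3 -m creep '[{"hand":0,"travel":[-0.2,0,0],"angular":[0,0,0]},{"hand":0,"travel":[-0.5,0,0],"angular":[0,0,0]},{"hand":0,"travel":[-0.9,0,0],"angular":[0,0,0]},{"hand":0,"travel":[-1.3,0,0],"angular":[0,0,0]},{"hand":0,"travel":[-1.7,0,0],"angular":[0,0,0]},{"hand":0,"travel":[-2.1,0,0],"angular":[0,0,0]},{"hand":0,"travel":[-2.5,0,0],"angular":[0,0,0]},{"hand":0,"travel":[-2.9,0,0],"angular":[0,0,0]},{"hand":0,"travel":[-3.3,0,0],"angular":[0,0,0]},{"hand":0,"travel":[-3.7,0,0],"angular":[0,0,0]},{"hand":0,"travel":[-4.1,0,0],"angular":[0,0,0]},{"hand":0,"travel":[-4.4,0,0],"angular":[0,0,0]},{"hand":0,"travel":[-4.5,0,0],"angular":[0,0,0]},{"hand":0,"travel":[-4.5,0,0],"angular":[0,0,0]}]'
python3 - <<'E'
from h import *
s,p,r=tool(); print('tcp s',p@ax,s['force'],s['width'])
im=soft('top',(353,207,376,221),(360,200,380,211),3)
b=im['frame'][:,:,::-1]; cv2.imwrite('pics/t6.png',cv2.resize(b[180:250,340:410],None,fx=8,fy=8,interpolation=cv2.INTER_NEAREST))
E
```

```text
clock: 13.25
eef_pos: [528.8, -207.2, 69.5]
tool_rot: [-3.141, -0.009, 0.165]
force: [6.8, 1.6, -4.1]
width: 28.4
tcp s 488.86892379270074 [ 6.8  1.6 -4.1] 28.414170411191716
top red peak 64 [360.9 214.1] [ 500.9 -141.8   34. ] s 471.8
top yellow peak 70 [371.1 207.2] [ 523.3 -175.4   34. ] s 488.6
```

View pics/t6.png

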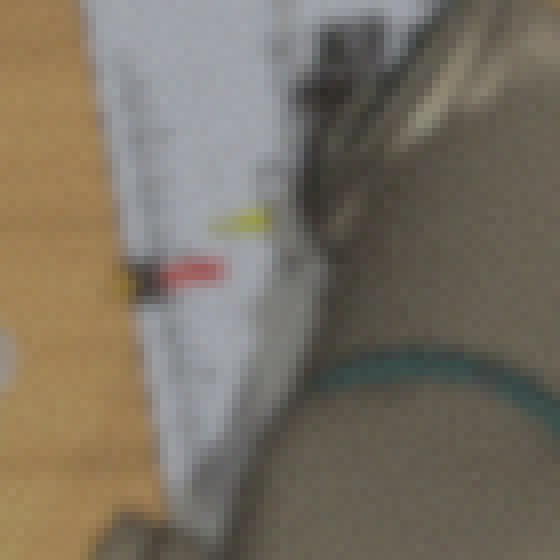

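The pointer, at (240,222), stands short of the band, at (195,270), by about 17 mm. The knob is firmly held, with a 6.8 N spring pull. Approaching in small steps.

```bash
python3 -m creep '[{"hand":0,"travel":[-0.3,0,0],"angular":[0,0,0]},{"hand":0,"travel":[-0.6,0,0],"angular":[0,0,0]},{"hand":0,"travel":[-0.9,0,0],"angular":[0,0,0]},{"hand":0,"travel":[-1.2,0,0],"angular":[0,0,0]},{"hand":0,"travel":[-1.4,0,0],"angular":[0,0,0]},{"hand":0,"travel":[-1.5,0,0],"angular":[0,0,0]},{"hand":0,"travel":[-1.5,0,0],"angular":[0,0,0]},{"hand":0,"travel":[-1.5,0,0],"angular":[0,0,0]}]'
python3 - <<'E'
from h import *
s,p,r=tool(); print('tcp s',p@ax,s['force'],s['width'])
im=soft('top',(358,209,371,219),(362,203,380,218),4)
b=im['frame'][:,:,::-1]; cv2.imwrite('pics/t7.png',cv2.resize(b[180:250,340:410],None,fx=8,fy=8,interpolation=cv2.INTER_NEAREST))
E
```

```text
clock: 14.2
eef_pos: [516.9, -209.1, 69.5]
tool_rot: [3.141, -0.013, 0.166]
force: [7.3, 0.8, -4.9]
width: 28.4
tcp s 476.76744995740677 [ 7.3  0.8 -4.9] 28.436322730735753
top red peak 64 [363.4 213.7] [ 502.3 -150.    34. ] s 471.8
top yellow peak 73 [371.9 211. ] [ 510.9 -177.7   34. ] s 475.9
```

```bash
python3 -m creep '[{"hand":0,"travel":[-0.3,0,0],"angular":[0,0,0]},{"hand":0,"travel":[-0.5,0,0],"angular":[0,0,0]},{"hand":0,"travel":[-0.7,0,0],"angular":[0,0,0]},{"hand":0,"travel":[-0.7,0,0],"angular":[0,0,0]},{"hand":0,"travel":[-0.7,0,0],"angular":[0,0,0]}]'
python3 - <<'E'
from h import *
s,p,r=tool(); print('tcp s',p@ax,s['force'],s['width'])
im=soft('top',(358,209,370,219),(371,204,380,219),4)
f=im['frame'][:,:,::-1]; cv2.imwrite('pics/t8.png',cv2.resize(f[180:250,340:410],None,fx=8,fy=8,interpolation=cv2.INTER_NEAREST))
E
```

```text
clock: 14.9
eef_pos: [512.4, -209.9, 69.5]
tool_rot: [3.14, -0.017, 0.167]
force: [7.3, 1.1, -5.1]
width: 28.7
tcp s 472.277151259778 [ 7.3  1.1 -5.1] 28.672823197909683
top red peak 64 [363.3 213.7] [ 502.2 -149.5   34. ] s 471.8
top yellow peak 69 [372.3 212.3] [ 506.8 -178.9   34. ] s 471.7
```

View pics/t8.png

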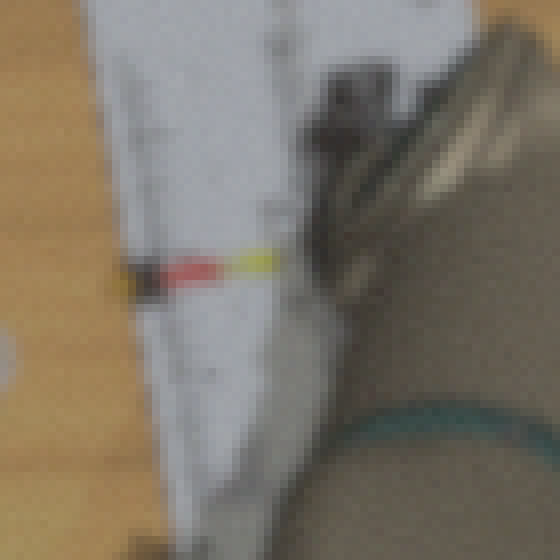

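The pointer, at (250,263), is in line with the red band at (195,270) along the rule's cross direction (0.1 mm difference by colour). A new row would restart from the sagged pose, so I'll hold the present target with camera calls for over a second and verify.

```bash
python3 - <<'E'
from h import *
for k in range(3):
    soft('top',(358,209,370,219),(371,204,380,219),10)
    s,p,r=tool(); print(s['clock'],'tcp s',p@ax,s['force'],s['width'],abs(s['qd']).max())
print([(q,[(np.array(w['at']),round(w['confidence'],2)) for w in ctrl.spot_point('top',q)[:1]]) for q in('drawer_handle','mark','pointer')])
E
```

```text
top red peak 64 [363.3 213.7] [ 502.3 -149.5   34. ] s 471.9
top yellow peak 70 [372.2 212.3] [ 506.8 -178.9   34. ] s 471.7
15.6 tcp s 472.29084107668433 [ 7.3  1.1 -4.5] 28.49190680026032 0.0022507046916081506
top red peak 63 [363.3 213.7] [ 502.2 -149.5   34. ] s 471.9
top yellow peak 69 [372.2 212.3] [ 506.8 -178.9   34. ] s 471.7
16.1 tcp s 472.3353035889574 [ 6.6  0.7 -4.4] 28.40319132061673 0.003222980548514638
top red peak 64 [363.3 213.7] [ 502.2 -149.5   34. ] s 471.9
top yellow peak 69 [372.2 212.3] [ 506.8 -178.9   34. ] s 471.7
16.6 tcp s 472.34724305061843 [ 6.6  0.5 -3.4] 28.59980134373419 0.0017514275816743244
[('drawer_handle', [(array([488.6, 237.4, 130.1]), 0.93)]), ('mark', [(array([ 503.7, -166.2,   37.1]), 0.57)]), ('pointer', [(array([ 499.6, -162.2,   36.3]), 0.44)])]
```

Stable for 1.7 s, so I'm handing it in.

```bash
python3 -c "
from cell import ctrl
print(ctrl.finish_job())"
```

```text
the job is handed in; nothing more can be done
None
```

I opened the upper drawer, drew the carriage out until the yellow pointer stood in the red band, and handed the job in while still holding it there. No verdict was reported, so what follows rests on my own checks.

- **Drawer:** I pulled it about 130 mm by its handle. It now stands roughly 140 mm open, and the picture shows the whole logger in view. At the last check the network put the handle at (489, 237) mm, against (617, 217) at the start.
- **Carriage:** I gripped the knob across the rail and pulled it out in three small stages, about 58.6 mm in all.
- **Hold:** For the last 1.7 s the colour measurement put the pointer within about 0.2 mm of the band's middle. The arm was still, the spring pull read about 7 N, and the grip was steady on the knob.
- **Disagreement:** The network's single, low-confidence reading put the pointer about 3.5 mm past the band's middle. That is within its 4 mm accuracy. I trusted the colour measurement, which agreed with the arm's own travel.
- **Other things:** By colour, the cursor's band stayed within about 0.5 mm of where it started. I did not check the loose items again at the end; no force suggested a touch.

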